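# Fill the ball hopper and hold its inspection flap at the mark

## Robot

A 7-joint arm with a two-finger parallel gripper is mounted at the origin on the work surface. World frame = base frame: x ahead of the robot, y to its left, z up, the work surface at z = 0. Lengths are in mm, angles in rad, forces in N, time in s.
With the tool pointing down it reaches from about 350 to 900 mm from the base axis. Payload 7.2 kg.
Tool frame: the origin (TCP) lies midway between the tips of the shut fingers; the grasp point (between the pads) lies ctrl.pinch_z behind it (ctrl.pinch_z is the distance from the TCP to the grasp point, in mm); z points along the fingers, y is the direction in which the jaws open and shut (so a half turn about z gives the same grasp; the last joint's range is limited). The gripper opens to 88 mm and grips with 3 to 60 N. Pads are 20 mm wide; open, the fingers measure 115 mm over their backs; the gripper's body (75 mm by 178 mm) begins 61 mm behind the grasp point.
Start: joints at [-1.4, 0.411, -0.013, 1.596, 0.006, 1.134, -0.082], TCP at [147.845, 607.265, 222.653] pointing down, gripper open.
Joint ranges: [-2.95, 2.95], [-0.29, 1.99], [-1.47, 1.44], [0.14, 2.54], [-1.03, 4.17], [0.13, 1.85], [-2.86, 2.86]. Speed limits (rad/s): [2.39, 2.39, 3.01, 3.01, 3.14, 3.14, 3.14].

## Interface

Orientations are given as a unit quaternion [x, y, z, w].
In Python, from bench import ctrl gives the robot as it stands. Calls block until the motion is done:
- ctrl.movep(position, orientation): joint-space move of the TCP to a pose.
- ctrl.servo_line(position, velocity=150, attitude=None, max_force=None): straight line of the TCP; attitude=None keeps the orientation; velocity is the mean speed in mm/s. With max_force (N) it stops when the force on the tool has changed by that much, and returns True; else False.
- ctrl.move_joints(angles): joint-space move.
- ctrl.open() and ctrl.gripper_close(squeeze=None): open the fingers fully, or close them until they stop; squeeze is the grip in N (None keeps the last).
- ctrl.wait(seconds).
- ctrl.ik(position, orientation): joint angles nearest the present ones, or None.
- ctrl.read_state(): the state.
- ctrl.grab_frame(name): name is "side" or "top" or "wrist"; returns a dict with "color" (420x560x3 uint8, red, green, blue), "range_z" (420x560 float32, mm along the optical axis (not along the pixel's ray), 0 where there is no reading), "fov_y" (degrees; the focal length in pixels is half the picture's height over the tangent of half this angle, whatever the lens; pixels are square), "cx", "cy" (the principal point, pixels), "world_from_camera" (4x4, takes a point from camera to world coordinates). Camera axes: x right, y down, z forward; pixel columns grow to the right and rows downward; lengths in mm; the calibration is good to about 2 mm. A picture is of the moment at which its call begins.
A pose or a line that the arm cannot do raises ctrl.IKError and nothing moves.
- ctrl.job_done(): hands the job in, once; it reports no verdict.
The state is a dict: "t": time; "joint_positions": joint angles; "dq": joint speeds; "joint_torque": joint torques, N m; "tool_pos": TCP position; "eef_rot": TCP orientation; "wrist_force": force on the tool from outside, world axes, zero at the start; "ft_torque": the same for the moment, N m; "finger_gap": finger opening in mm.
Only numpy, scipy, OpenCV 4.12 (cv2) and the standard library are available. Lean on these libraries where they do the work, as an engineer would, in place of code of your own. Each camera call takes 0.05 s, during which the arm holds its last target.

## Task

Pour all six steel bearing balls from the aluminium cup into the open front of the grey ball hopper and stand the empty cup back upright on the bench. Then swing up the hopper's hinged inspection flap (it has a side handle) until it lines up with the black pointer arm, and hold it there still so that the balls can be checked: you finish while still holding the flap up. Leave the pointer and the other things on the bench where they are.

Things in the scene. Friction and masses are not known exactly. Their poses are not given: they have to be found in the camera images.
- hopper: Grey ball hopper fixed to the bench: open box, outside 240 (x) x 150 (y) x 80 mm high, walls 5 mm, on a 270 x 170 x 4 mm foot plate; floor slopes down to +x (25 to 10 mm above bench). Origin: centre of underside. The flap covers the far (+x) 100 mm; the rest is the open intake. Pointer and a scale bow (to 195 mm above bench) stand at its +y side, y = 75 to 92 mm, x above 0.
- hopper_intake (a point): Centre of the open intake, level with the rim, 80 mm above the bench. The opening runs 65 mm to either side along hopper x and 70 mm to either side along hopper y. Axes as the hopper's.
- hopper_hinge (a point): Middle of the flap's hinge line, 83 mm above the bench, at hopper x = +120 mm. The hinge line runs along hopper y; the pointer turns about the same line. Axes as the hopper's.
- flap (a joint): Angle of the aluminium inspection flap (rad): 0 = shut and level on the hopper, growing as its robot-side edge swings up about the hinge, at most 1.45. The flap is 100 mm long (from the hinge towards -x), 146 mm wide, 4 mm thick, 0.17 to 0.35 kg; hinge free-running: it falls shut when let go.
- flap_grip (a point): Grip point on the flap's handle, a round steel stub 12 mm thick, parallel to the hinge, sticking out sideways from the flap's free edge: bare from hopper y = -75 to -150 mm, then an 18 mm wide end cap. The point is on the stub's axis at y = -115 mm, 94 mm from the hinge along the flap and 3 mm above its mid-plane. Axes turn with the flap: x along it to the hinge, z its upward normal.
- pointer (a joint): Angle of the black pointer arm (rad), same zero and sense as the flap's: the flap stands at the mark when both are equal. Set between 0.6 and 1.1, stays by stiff friction (about 0.4 N m).
- pointer_tip (a point): Tip of the black pointer arm (120 mm long, 10 mm high, 6 mm thick) on the hopper's +y side, hopper y = 88 mm. Axes turn with the arm: x along it towards the hinge, z its upward normal.
- cup: Plain round straight-sided aluminium cup, 64 mm outside diameter, 75 mm high, wall 3 mm, floor 5 mm, about 0.12 kg, open at the top, standing upright with the six balls inside; tipped about 120 degrees from upright it empties fully. Origin: centre of its underside; z towards the mouth.
- ball1_center (a point): Centre of one of six equal bright steel balls, 18 mm diameter, 24 g, all starting inside the cup.
- ball2_center (a point): Centre of one of six equal bright steel balls, 18 mm diameter, 24 g, all starting inside the cup.
- ball3_center (a point): Centre of one of six equal bright steel balls, 18 mm diameter, 24 g, all starting inside the cup.
- ball4_center (a point): Centre of one of six equal bright steel balls, 18 mm diameter, 24 g, all starting inside the cup.
- ball5_center (a point): Centre of one of six equal bright steel balls, 18 mm diameter, 24 g, all starting inside the cup.
- ball6_center (a point): Centre of one of six equal bright steel balls, 18 mm diameter, 24 g, all starting inside the cup.
- pulley: Bystander: yellow nylon toothed pulley with flanges, 52 mm across, 28 mm high. Origin: centre of its underside.
- latch_bolt: Bystander: chrome latch bolt, a bar about 70 x 18 x 14 mm with a short pin on top, lying. Origin: centre of its underside.
- window: Bystander: clear acrylic display window, 90 x 60 x 5 mm, lying flat. Origin: centre of its underside.
- spacer1: Bystander: black steel tube spacer, 24 mm across, 22 mm high, standing. Origin: centre of its underside.
- spacer2: Bystander: second black steel tube spacer, 24 mm across, 22 mm high, standing. Origin: centre of its underside.
- driver: Bystander: screwdriver, lying. Origin: middle of the tool's length or close to it, on its underside.

How it is judged:
By the outcome, as a careful person would: the job done as asked, in the order asked, and still so for the second after the job is handed in, while the arm keeps its last pose, push and grip.
It also fails if it takes over 72 s, if anything falls off the work surface, if the arm or the gripper's body presses on something with over 40 N, if the wrist force passes 120 N, or if a joint passes its speed limit or range.

## Working session

There is one attempt and no reset: what is moved stays moved. The work goes in short steps, each a Python script; the robot and the scene stay as the last script left them, time stands still between calls to the robot, and variables do not carry over. Pictures are saved under pics/ and viewed, and the job is handed in when it is done.

```bash
ls; mkdir -p pics
python3 - <<'E'
from bench import ctrl
import cv2,numpy as np
print(ctrl.read_state(), ctrl.pinch_z)
for n in("side","top","wrist"):
    f=ctrl.grab_frame(n)
    cv2.imwrite(f"pics/a_{n}.png",f["color"][:,:,::-1])
    np.savez(f"pics/a_{n}.npz",**f)
    print(n,f["fov_y"],f["cx"],f["cy"],np.round(f["world_from_camera"],3).tolist(),(f["range_z"]>0).mean())
E
```

```text
pics
{'t': 0.0, 'joint_positions': array([-1.4002012 ,  0.41189552, -0.01270356,  1.59705344,  0.00558997,
        1.13430474, -0.08218294]), 'dq': array([-2.02849448e-03,  8.02367978e-04, -3.19550145e-05,  2.61312764e-03,
       -5.22946404e-04, -4.29671631e-04, -1.44121019e-03]), 'joint_torque': array([-2.06791278e-04, -5.87972367e+01,  6.41312096e-01, -2.91063899e+01,
       -5.39084862e-02,  1.81384245e-02,  1.28791012e-04]), 'tool_pos': array([147.75412433, 606.75222611, 221.80801349]), 'eef_rot': array([ 1.19099281e-01,  9.92882018e-01, -8.11689966e-04, -4.20724123e-05]), 'wrist_force': array([0.48537829, 0.18166967, 0.51490245]), 'ft_torque': array([ 0.0050955 , -0.00387186,  0.01621248]), 'finger_gap': 87.71972128255054} 18.700000000000003
side 50.77317806155814 279.0179592041353 204.97435157637153 [[0.806, -0.337, 0.486, 31.99], [-0.592, -0.456, 0.665, -711.671], [-0.003, -0.824, -0.567, 654.565], [0.0, 0.0, 0.0, 1.0]] 0.9960586734693877
top 54.41237261271412 272.0003445261 215.7263397358354 [[-0.002, -0.994, 0.112, 451.902], [-1.0, 0.003, 0.012, -36.166], [-0.012, -0.112, -0.994, 1036.001], [0.0, 0.0, 0.0, 1.0]] 0.9959056122448979
wrist 61.56543790855136 280.473208729049 209.18482028853086 [[0.237, 0.943, 0.234, 84.853], [0.972, -0.23, -0.057, 621.338], [-0.0, 0.241, -0.971, 383.673], [0.0, 0.0, 0.0, 1.0]] 0.9960926870748299
```

View pics/a_side.png

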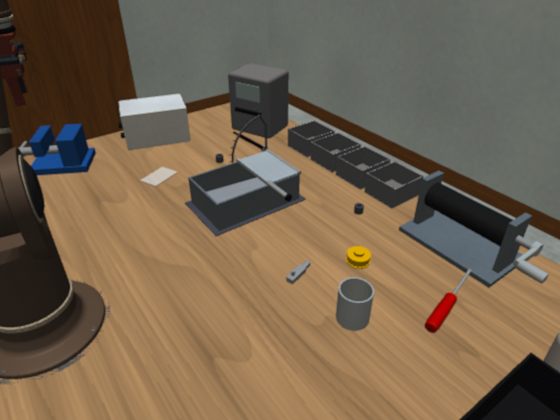

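View pics/a_top.png

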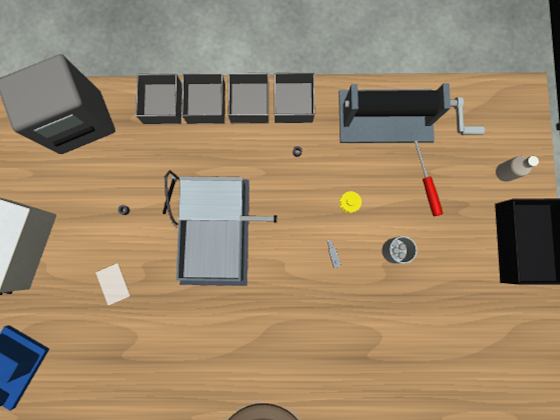

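The top view shows the hopper around (213,230), with the handle out to (275,218), the pointer and bow at about (170,190), and the cup with balls at (400,250). Next I'll measure them.

```bash
cat > h.py <<'E'
import numpy as np,cv2
def load(n): return dict(np.load(n))
def foc(f): return f["color"].shape[0]/2/np.tan(np.radians(float(f["fov_y"]))/2)
def ray(f,u,v):
    F=foc(f);T=f["world_from_camera"]
    d=np.stack([(np.asarray(u,float)-f["cx"])/F,(np.asarray(v,float)-f["cy"])/F,np.ones_like(np.asarray(u,float))],-1)
    return T[:3,3],d@T[:3,:3].T
def plane(f,u,v,z):
    o,d=ray(f,u,v); return o+d*((z-o[2])/d[...,2])[...,None]
def cloud(f):
    vv,uu=np.mgrid[:420,:560]; o,d=ray(f,uu,vv)
    return o+d*f["range_z"][...,None]
def proj(f,P):
    T=np.linalg.inv(f["world_from_camera"]); c=np.asarray(P)@T[:3,:3].T+T[:3,3]
    return np.stack([c[...,0]/c[...,2]*foc(f)+f["cx"],c[...,1]/c[...,2]*foc(f)+f["cy"]],-1)
E
python3 - <<'E'
from h import *
f=load("pics/a_top.npz");P=cloud(f)
crop=f["color"][160:300,150:430,::-1]
cv2.imwrite("pics/a_crop.png",cv2.resize(crop,None,fx=2.8,fy=2.8,interpolation=cv2.INTER_CUBIC))
s=P[...,2]; 
cv2.imwrite("pics/a_z.png",cv2.resize(np.clip(s[160:300,150:430]*1.2,0,255).astype(np.uint8),None,fx=2.8,fy=2.8,interpolation=cv2.INTER_NEAREST))
# cup
m=(s>60)&(s<90);m[:, :370]=0;m[:,430:]=0;m[:220]=0;m[280:]=0
m=m.astype(np.uint8);c,_=cv2.findContours(m,cv2.RETR_EXTERNAL,cv2.CHAIN_APPROX_NONE)
c=max(c,key=len);print(cv2.minEnclosingCircle(c))
pts=plane(f,c[:,0,0],c[:,0,1],75.);print(cv2.fitEllipse(pts[:,:2].astype(np.float32)), np.median(s[m>0]))
# hopper wall top
m=((s>70)&(s<105)).astype(np.uint8);m[:,:160]=0;m[:,260:]=0;m[:160]=0;m[300:]=0
m=cv2.morphologyEx(m,cv2.MORPH_OPEN,np.ones((2,2)))
print('bench z',np.median(s[300:360,200:300]), 'foot', )
c,_=cv2.findContours(m,cv2.RETR_EXTERNAL,cv2.CHAIN_APPROX_NONE)
for k in c:
  if len(k)>30: print(len(k),cv2.boundingRect(k))
E
```

```text
((402.66949462890625, 249.54237365722656), 14.404545783996582)
((480.0556945800781, -329.6842956542969), (61.548458099365234, 65.17926025390625), 5.162614822387695) 72.840610069192
bench z -0.4148316537853134 foot
397 (172, 177, 89, 105)
```

View pics/a_crop.png

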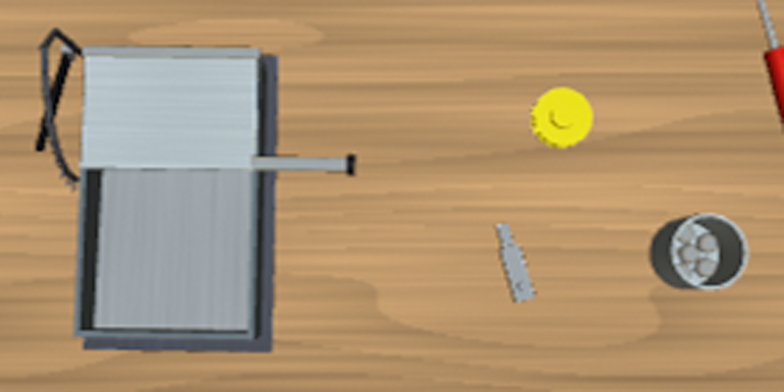

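View pics/a_z.png

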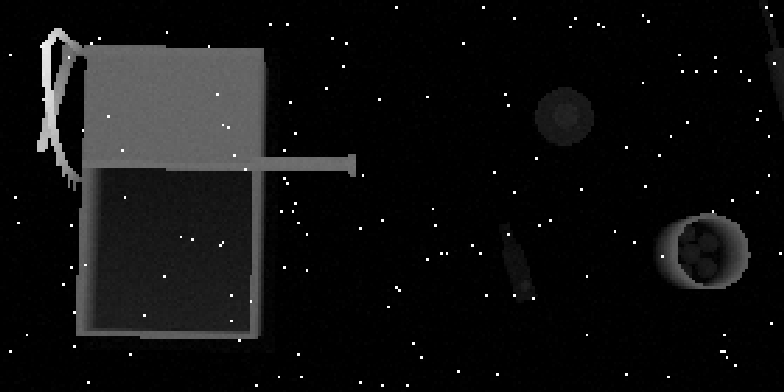

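Run:
```python
from h import *
f=load("pics/a_top.npz");P=cloud(f);s=cv2.medianBlur(P[...,2].astype(np.float32),3)
# cup circle: right half of rim contour + both, top-ring pixels only
m=(s>68)&(s<85);m[:, :370]=0;m[:,430:]=0;m[:220]=0;m[280:]=0
# right outer edge per row, z=75
R=[]
for r in range(236,265):
  c=np.where(m[r])[0]
  if len(c): R.append(plane(f,c.max()+.5,r,75.)[:2])
R=np.array(R)
A=np.c_[2*R,np.ones(len(R))];x=np.linalg.lstsq(A,(R**2).sum(1),rcond=None)[0];print('cup right arc',x[:2],np.sqrt(x[2]+x[0]**2+x[1]**2))
from scipy.optimize import least_squares
q=least_squares(lambda c:np.hypot(*(R-c).T)-32,[480,-330]);print('cup r32',q.x,np.abs(q.fun).mean())
# hopper: rim z 72..90 within x<intake
m=(s>66)&(s<100)
L,Rr=[],[]
for r in range(230,276):
  c=np.where(m[r,165:262])[0]+165
  L.append(plane(f,c.min()-.5,r,80.)[:2]);Rr.append(plane(f,c.max()+.5,r,80.)[:2])
N=[]
for c in range(185,238):
  r=np.where(m[200:300,c])[0]+200
  N.append(plane(f,c,r.max()+.5,80.)[:2])
for n,a in(('L',L),('R',Rr),('N',N)):
  l=cv2.fitLine(np.array(a,np.float32),cv2.DIST_HUBER,0,.01,.01).ravel();print(n,l,np.degrees(np.arctan2(l[1],l[0])),np.array(a)[[0,-1]].round(1).tolist())
# flap plane / handle top
for n,(u,v) in dict(flap=(210,195),handle=(258,218.5)).items(): print(n,s[int(v)-1:int(v)+2,u-8:u+8].mean())
h=(s>70)&(s<115);hs=[]
for c in range(248,272):
  r=np.where(h[205:235,c])[0]+205;hs.append([c,r.min()-.5,r.max()+.5, plane(f,c,r.mean(),92.)[:2].round(1)])
print(hs[2],hs[10],hs[20]); 
c=np.where(h[218,240:300])[0]+240;print('cap end',plane(f,c.max()+.5,218.,92.))
# pointer/bow cloud
u,v=np.mgrid[165:235,158:182][::-1]
Q=P[165:235,158:182];k=Q[...,2]>85
col=f["color"][165:235,158:182].max(-1)
dark=k&(col<60)
for p,cc in list(zip(Q[k],col[k]))[::4]: print(p.round(0),cc,end=';')
```

```text
cup right arc [ 479.98785664 -332.73815152] 30.553263899604342
cup r32 [ 479.86115565 -330.99819777] 0.6944357859890781
L [ 9.9987948e-01 -1.5524127e-02  4.6843420e+02  1.9741991e+02] -0.88950264 [[526.1, 195.5], [421.3, 197.7]]
R [ 9.9973381e-01 -2.3072120e-02  4.7837225e+02  4.5909798e+01] -1.3220522 [[525.7, 44.8], [421.1, 46.5]]
N [2.6537478e-02 9.9964780e-01 4.0999005e+02 1.3695314e+02] 88.47933 [[411.0, 177.6], [408.5, 56.8]]
flap 84.688545
handle 90.68152
[250, np.float64(215.5), np.float64(220.5), array([552.7,  26.5])] [258, np.float64(215.5), np.float64(220.5), array([552.7,   7.9])] [268, np.float64(215.5), np.float64(220.5), array([552.6, -15.4])]
cap end [552.56271719 -35.10796774  92.        ]
[651. 199. 163.] 90;[648. 198. 168.] 53;[644. 200. 176.] 106;[648. 196. 158.] 29;[640. 196. 182.] 47;[650. 197. 139.] 54;[638. 196. 184.] 67;[649. 196. 132.] 50;[635. 197. 187.] 45;[649. 196. 122.] 29;[630. 198. 198.] 59;[653. 209.  90.] 137;[650. 196. 106.] 94;[630. 198. 191.] 77;[650. 206.  93.] 141;[650. 196.  95.] 76;[627. 199. 193.] 93;[649. 209.  89.] 122;[649. 197.  90.] 23
[... 836 characters left out ...]
 169.] 75;[592. 190.  86.] 205;[578. 198. 168.] 54;[575. 199. 172.] 77;[576. 210. 149.] 23;[574. 198. 160.] 88;[574. 208. 147.] 22;[572. 196. 159.] 153;[572. 210. 148.] 21;[570. 199. 157.] 73;[569. 207. 152.] 28;[569. 197. 154.] 128;[567. 202. 152.] 94;[564. 212. 157.] 57;[564. 201. 157.] 78;[561. 211. 159.] 39;[562. 200. 158.] 79;[570. 189.  86.] 199;[560. 207. 150.] 138;[557. 211. 159.] 25;[559. 200. 143.] 64;[557. 201. 139.] 67;[555. 199. 139.] 52;[553. 199. 137.] 49;[551. 200. 132.] 48;[556. 190.  92.] 203;[550. 199. 127.] 52;[554. 188.  89.] 205;[551. 192.  90.] 183;[546. 199. 120.] 38;[544. 201. 113.] 39;[541. 200. 122.] 93;[544. 198.  87.] 165;[542. 197.  90.] 72;[534. 200. 103.] 169;
```

```bash
cat >> h.py <<'E'
from scipy.spatial.transform import Rotation as Ro
CUP=np.array([479.9,-331.0,0.]);YAW=-0.0218;HC=np.array([529.7,120.3,0.])
RH=Ro.from_euler('z',YAW).as_matrix()
def hop(p): return HC+RH@np.asarray(p,float)
HG=46.;PZ=18.7
def toolR(az,al,flip):
    z=np.array([np.cos(al)*np.cos(az),np.cos(al)*np.sin(az),-np.sin(al)])
    y=np.array([-np.sin(az),np.cos(az),0])*flip
    return np.c_[np.cross(y,z),y,z]
def cup2tcp(Rt,cupR,base):  # cup base point & cup z axis
    g=base+cupR[:,2]*HG
    return g+Rt[:,2]*PZ
def pour(az,al,flip,d,th,lip):
    ax=np.cross([0,0,1.],[np.cos(d),np.sin(d),0]);Q=Ro.from_rotvec(ax*th).as_matrix()
    Rt=Q@toolR(az,al,flip)
    # lip: mouth-rim point in direction d
    lipv=Q@(np.array([0,0,75.])+32*np.array([np.cos(d),np.sin(d),0]))
    base=lip-lipv
    return cup2tcp(Rt,Q,base),Rt,base
def q(R): return Ro.from_matrix(R).as_quat()
def body(tcp,R):
    return np.array([tcp+R@np.array([sx*37.5,sy*89,-PZ-61-k]) for sx in(-1,1) for sy in(-1,1) for k in(0,60,130)])
E
cat > s.py <<'E'
from bench import ctrl
from h import *
lip=hop([-58,-5,110])
for al in np.radians([25,35,45]):
 for flip in(1,-1):
  for azg in np.radians([-60,-35,-10,15]):
   R=toolR(azg,al,flip);p=cup2tcp(R,np.eye(3),CUP)
   a=ctrl.ik(p,q(R));b=ctrl.ik(p-R[:,2]*90,q(R))
   print('G',np.degrees(al).round(),flip,np.degrees(azg).round(),None if a is None else a.round(2) if hasattr(a,'round') else np.round(a,2), b is not None)
  for dd in np.radians([60,90,120]):
   for phi in np.radians([15,30,45,60]):
    az=dd-np.pi/2+phi
    out=[];lo=999
    for th in np.radians([0,40,80,105,125]):
      t,Rt,_=pour(az,al,flip,dd,th,lip); a=ctrl.ik(t,q(Rt)); out.append(a); lo=min(lo,body(t,Rt)[:,2].min())
    print('P',np.degrees([al,dd,phi,az]).round(),flip,[o is not None for o in out],round(lo), None if out[-1] is None else np.round(out[-1],2))
E
python3 s.py > s.txt; grep G s.txt; grep 'P' s.txt | grep -v 'False'
```

```text
G 25.0 1 -60.0 [-0.26  0.91  0.35  2.47  2.27  1.02 -1.95] False
G 25.0 1 -35.0 None False
G 25.0 1 -10.0 [ 1.76  1.25 -1.06  2.41  3.3   0.7  -0.39] False
G 25.0 1 15.0 [ 2.    1.51 -1.32  2.14  1.14  0.23  2.13] True
G 25.0 -1 -60.0 [-0.21  0.9   0.3   2.47  2.25  1.06  1.24] False
G 25.0 -1 -35.0 [ 1.17  1.1  -0.83  2.53  2.93  1.49  2.28] False
G 25.0 -1 -10.0 [ 1.76  1.25 -1.06  2.41  3.3   0.7   2.75] False
G 25.0 -1 15.0 [ 2.    1.51 -1.32  2.14  1.14  0.23 -1.01] True
G 35.0 1 -60.0 [-0.27  0.78  0.48  2.46  2.4   0.73 -1.9 ] True
G 35.0 1 -35.0 [ 1.16  0.89 -0.84  2.49  2.72  1.15 -0.9 ] False
G 35.0 1 -10.0 [ 1.66  1.03 -1.05  2.39  3.05  0.58 -0.43] False
G 35.0 1 15.0 [ 1.91  1.32 -1.31  2.14  1.25  0.27  1.85] True
G 35.0 -1 -60.0 [-0.11  0.73  0.28  2.45  2.3   0.82  1.41] True
G 35.0 -1 -35.0 [ 1.45  1.26 -1.26  2.48  2.61  1.35  2.76] False
G 35.0 -1 -10.0 [ 1.66  1.03 -1.05  2.39  3.05  0.58  2.71] False
G 35.0 -1 15.0 [ 1.91  1.32 -1.31  2.14  1.25  0.27 -1.29] True
G 45.0 1 -60.0 [ 0.56  0.61 -0.42  2.35  2.03  0.86 -1.14] True
G 45.0 1 -35.0 [ 1.15  0.73 -0.83  2.
[... 1353 characters left out ...]
 1 [True, True, True, True, True] 88 [-0.83  0.9  -0.18  1.93  1.02  1.76  1.34]
P [ 45. 120.  45.  75.] 1 [True, True, True, True, True] 71 [-1.66  1.14  0.59  2.45  1.4   0.97  0.73]
P [ 45. 120.  60.  90.] 1 [True, True, True, True, True] 88 [-1.02  0.85 -0.11  2.32  1.36  1.55  1.11]
P [45. 90. 45. 45.] -1 [True, True, True, True, True] 71 [-1.45  1.05  0.54  2.07  0.86  1.26 -1.83]
P [45. 90. 60. 60.] -1 [True, True, True, True, True] 88 [-1.35  0.99  0.51  1.97  0.75  1.33 -1.52]
P [ 45. 120.  45.  75.] -1 [True, True, True, True, True] 71 [-2.01  1.57  1.03  2.47  1.17  0.32 -2.22]
P [ 45. 120.  60.  90.] -1 [True, True, True, True, True] 88 [-1.51  0.94  0.46  2.35  1.25  1.09 -1.96]
```

```bash
cat > s2.py <<'E'
from bench import ctrl
from h import *
lip=hop([-55,0,112])
for al in np.radians([45,55,65]):
 for flip in(1,-1):
  for azg in np.radians([-90,-60,-35,-10,10]):
   R=toolR(azg,al,flip);p=cup2tcp(R,np.eye(3),CUP)
   a=ctrl.ik(p,q(R));b=ctrl.ik(p-R[:,2]*90,q(R))
   print('G',np.degrees([al,azg]).round(),flip,None if a is None else np.round(a,2), b is not None)
 for dd in np.radians([-150,-120,-90,-60,-30,0,30,60,90,120,150]):
   for az in np.radians([-60,-40,-20,0,20,40,60]):
    for flip in(1,-1):
     out=[];lo=999
     for th in np.radians([0,60,100,120]):
      t,Rt,_=pour(az,al,flip,dd,th,lip); a=ctrl.ik(t,q(Rt)); out.append(a); lo=min(lo,body(t,Rt)[:,2].min())
      if a is None: break
     else: print('P',np.degrees([al,dd,az]).round(),flip,round(lo), np.round(out[0],2),np.round(out[-1],2),'tz',Rt[:,2].round(2))
E
python3 s2.py > s2.txt; cat s2.txt
```

```text
G [ 45. -90.] 1 [-0.54  0.87  0.84  2.16  0.63  0.3  -0.53] True
G [ 45. -60.] 1 [ 0.56  0.61 -0.42  2.35  2.03  0.86 -1.14] True
G [ 45. -35.] 1 [ 1.15  0.73 -0.83  2.42  2.5   0.81 -0.81] False
G [ 45. -10.] 1 [ 1.57  0.87 -1.03  2.33  2.7   0.42 -0.29] True
G [45. 10.] 1 [ 1.79  1.09 -1.24  2.17  1.48  0.27  1.37] True
G [ 45. -90.] -1 [-0.21  0.69  0.38  2.14  1.15  0.6   2.17] True
G [ 45. -60.] -1 [-0.07  0.61  0.33  2.39  2.28  0.54  1.57] True
G [ 45. -35.] -1 [ 1.13  0.71 -0.81  2.42  2.51  0.8   2.31] True
G [ 45. -10.] -1 [ 1.57  0.87 -1.03  2.33  2.7   0.42  2.85] True
G [45. 10.] -1 [ 1.79  1.09 -1.24  2.17  1.48  0.27 -1.77] True
P [  45. -150.  -60.] 1 -4 [-1.23  0.67  0.53  2.08  0.64  0.78 -0.78] [-1.5   1.43  0.39  2.38  1.43  1.44  2.18] tz [ 0.88 -0.31  0.35]
P [  45. -150.  -60.] -1 -4 [-0.7   0.61 -0.17  2.05  0.98  1.09  2.07] [-1.49  1.43  0.38  2.38  1.43  1.45 -0.96] tz [ 0.88 -0.31  0.35]
P [ 45. -90. -60.] 1 93 [-1.29  0.66  0.52  2.1   0.62  0.81 -0.81] [ 1.31  1.34 -1.24  2.26 -0.62  0.35  1.17] tz [ 0.35  0.92 -0.18]
P [ 45. -90. -60.] -1 93 [-0.74  0.6
[... 22432 characters left out ...]
0.42 -0.48  0.77]
P [ 65. 150. -60.] -1 -49 [-0.5   0.45 -0.11  2.09  0.72  0.78  2.5 ] [-1.39  1.7   0.59  1.9   0.95  1.7   0.83] tz [ 0.42 -0.48  0.77]
P [ 65. 150. -40.] 1 -36 [-0.95  0.42  0.46  2.23  0.56  0.45 -0.17] [-1.35  1.74  0.55  1.95  1.05  1.78 -2.09] tz [ 0.46 -0.35  0.81]
P [ 65. 150. -40.] -1 -36 [-0.47  0.39 -0.13  2.2   0.89  0.62  2.67] [-1.4   1.78  0.59  1.95  1.02  1.72  1.08] tz [ 0.46 -0.35  0.81]
P [ 65. 150. -20.] 1 -36 [-0.91  0.36  0.46  2.32  0.71  0.25  0.06] [-1.37  1.8   0.54  2.02  1.12  1.77 -1.85] tz [ 0.54 -0.22  0.81]
P [ 65. 150. -20.] -1 -36 [-1.32  0.55  1.04  2.34 -0.8   0.23 -1.6 ] [-1.43  1.84  0.58  2.03  1.09  1.69  1.33] tz [ 0.54 -0.22  0.81]
```

```bash
cat > g1.py <<'E'
from bench import ctrl
from h import *
s=ctrl.read_state();p=s['tool_pos'].copy();p[2]=340
ctrl.servo_line(p,velocity=250)
ctrl.movep([540,140,360],s['eef_rot'])
f=ctrl.grab_frame("wrist");np.savez("pics/b_wrist.npz",**f);cv2.imwrite("pics/b_wrist.png",f["color"][:,:,::-1])
al,az=np.radians(50),np.radians(-60)
R=toolR(az,al,1);g=cup2tcp(R,np.eye(3),CUP)
print(ctrl.read_state()['t'],g)
pre=g-R[:,2]*110
print(ctrl.ik(pre,q(R)),ctrl.ik(g,q(R)))
ctrl.movep(pre+[0,0,60],q(R))
print(ctrl.read_state()['t'],ctrl.read_state()['joint_positions'].round(2),ctrl.ik(g,q(R)),ctrl.ik(g-R[:,2]*0+[0,0,180],q(R)))
f=ctrl.grab_frame("side");cv2.imwrite("pics/b_side.png",f["color"][:,:,::-1])
f=ctrl.grab_frame("wrist");np.savez("pics/c_wrist.npz",**f);cv2.imwrite("pics/c_wrist.png",f["color"][:,:,::-1])
E
python3 g1.py
```

```text
3.0 [ 485.91006415 -341.40973647   31.67496891]
[-0.45736146  0.32153845  0.65444886  2.44975394  1.62460065  0.34416446
 -0.89667249] [ 0.92300596  0.70261914 -0.83465482  2.29296278  1.90060589  0.97114338
 -0.84730007]
4.6833 [-0.36  0.13  0.5   2.39  1.24  0.51 -0.44] [ 0.13408027  0.54086423  0.13296314  2.34243147  2.07878946  0.48492168
 -1.26625234] [-0.25241654  0.14969128  0.55134881  2.25246983  1.06193717  0.44827241
 -0.11271403]
```

View pics/b_side.png

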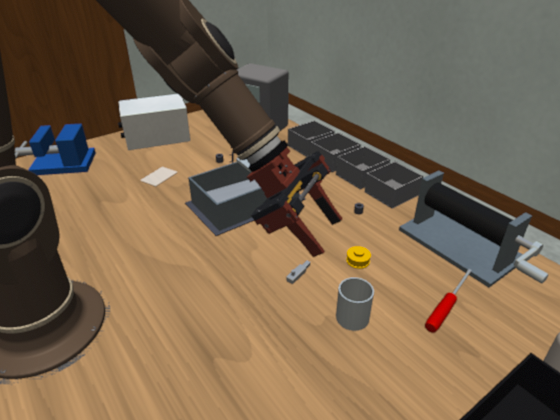

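View pics/c_wrist.png

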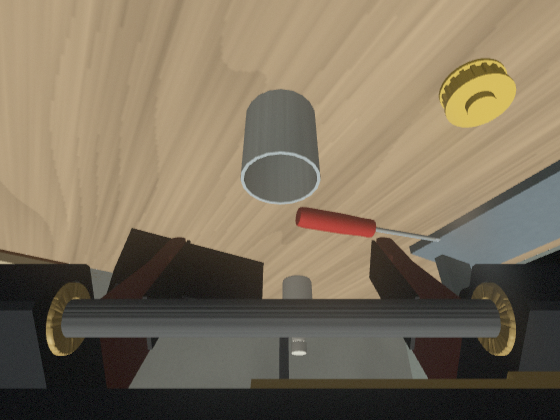

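View pics/b_wrist.png

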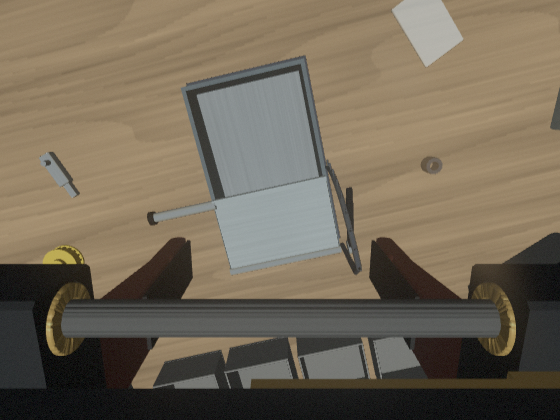

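The wrist view shows the cup rim centred at (281,177), lined up with the finger midline, so I'm going in to grasp.

```bash
cat > g2.py <<'E'
from bench import ctrl
from h import *
al,az=np.radians(50),np.radians(-60)
R=toolR(az,al,1);g=cup2tcp(R,np.eye(3),CUP)
f=load("pics/c_wrist.npz")
# check cup position from rim ellipse (z=75): 
P=cloud(f);m=(np.abs(P[...,2]-75)<3)&(np.hypot(P[...,0]-480,P[...,1]+331)<45)
c=P[m];print('rim pts',m.sum(),(c.max(0)+c.min(0))/2)
ctrl.servo_line(g-R[:,2]*110,velocity=150)
r=ctrl.servo_line(g,velocity=90,max_force=12)
s=ctrl.read_state();print(r,s['t'],s['tool_pos']-g,s['joint_positions'].round(2))
if not r:
    ctrl.gripper_close(squeeze=35)
    s=ctrl.read_state();print(s['finger_gap'],s['wrist_force'].round(2))
    f=ctrl.grab_frame("side");cv2.imwrite("pics/d_side.png",f["color"][:,:,::-1])
E
python3 g2.py
```

```text
rim pts 922 [ 481.10324016 -331.84317022   74.00430767]
False 6.7083 [0.10878723 0.26000595 0.38946615] [ 0.    0.56  0.29  2.35  2.17  0.42 -1.39]
64.61564358070063 [-0.46  1.79  3.5 ]
```

View pics/d_side.png

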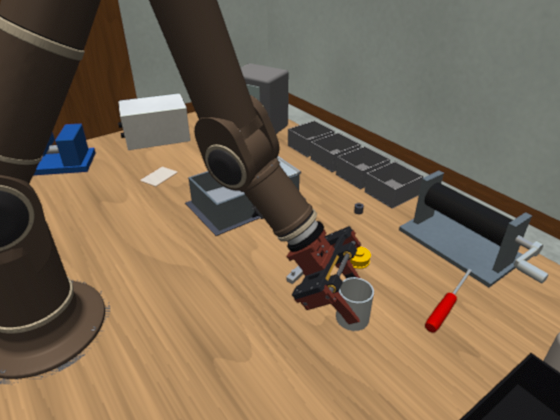

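```bash
cat > g3.py <<'E'
from bench import ctrl
from h import *
al,az=np.radians(50),np.radians(-60)
R=toolR(az,al,1);g=cup2tcp(R,np.eye(3),CUP)
ctrl.servo_line(g+[0,0,170],velocity=180)
lip=lambda z:hop([-65,20,z])
t0,R0,b=pour(az,al,1,az,0,lip(190.))
print(b)
mid=t0.copy();mid[2]=g[2]+170
ctrl.servo_line(mid,velocity=260)
ctrl.servo_line(t0,velocity=150)
s=ctrl.read_state();print(s['t'],s['finger_gap'],s['joint_positions'].round(2),s['tool_pos']-t0)
for th,z in((60,135),(90,108),(105,106),(122,115)):
    t,Rt,_=pour(az,al,1,az,np.radians(th),lip(float(z)));print(th,ctrl.ik(t,q(Rt)))
for n in("side","top"):
  f=ctrl.grab_frame(n);cv2.imwrite(f"pics/e_{n}.png",f["color"][:,:,::-1])
E
python3 g3.py
```

```text
[449.15141016 169.42494848 115.        ]
11.7833 64.54642212447635 [-1.11  0.41  0.25  2.08  0.65  1.04 -0.79] [ 0.2035434  -0.44508052  0.39510594]
60 [-0.52238485  0.36045521  0.34285998  2.01397366 -0.54798667  0.98255294
  0.68447962]
90 [-0.3261637   0.6654219   0.47550633  1.90018341 -0.92664477  1.46801947
  1.19169062]
105 [-0.1990898   0.8149947   0.42367366  1.81906932 -0.98690827  1.69389672
  1.28700667]
122 [ 0.57390639  1.0428761  -0.63257167  1.67925288 -0.59200762  1.47493696
  0.83971162]
```

View pics/e_side.png

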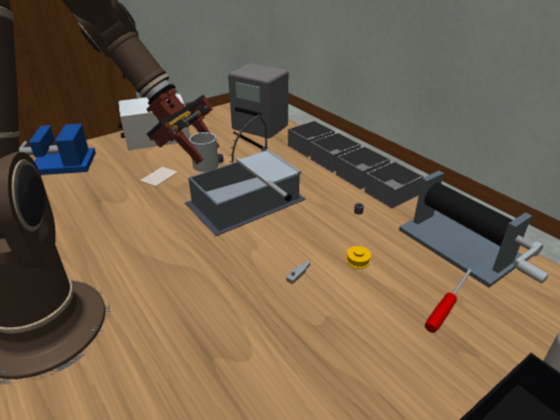

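View pics/e_top.png

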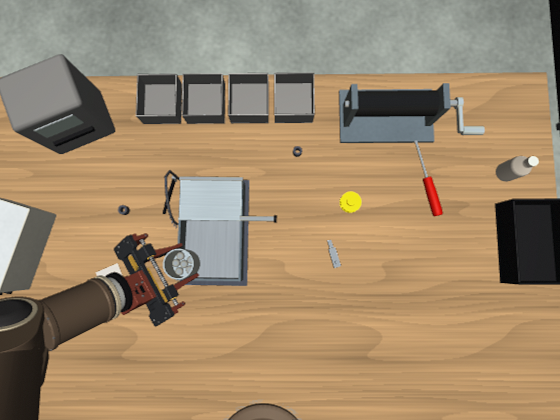

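```bash
cat > g4.py <<'E'
from bench import ctrl
from h import *
al,az=np.radians(50),np.radians(-60)
lip=lambda z:hop([-65,20,z])
for th,z,v in((30,172,90),(60,138,90),(75,122,80),(90,109,50),(100,107,40),(110,108,40),(122,114,50)):
    t,Rt,_=pour(az,al,1,az,np.radians(th),lip(float(z)))
    try: ctrl.servo_line(t,velocity=v,attitude=q(Rt))
    except ctrl.IKError as e: print(th,'IK',e);break
    s=ctrl.read_state();print(th,s['t'],s['finger_gap'].round(2) if hasattr(s['finger_gap'],'round') else s['finger_gap'],s['joint_positions'].round(2),s['wrist_force'].round(1))
for n in("side","top"):
  f=ctrl.grab_frame(n);cv2.imwrite(f"pics/f_{n}.png",f["color"][:,:,::-1])
E
python3 g4.py
```

```text
30 12.6333 64.5518667834244 [-0.75  0.25  0.16  2.06  0.18  0.86 -0.18] [ 0.9  0.1 -3.3]
60 13.4333 64.61570866099323 [-0.3   0.35  0.06  2.   -0.44  0.95  0.57] [ 0.8  0.6 -1.9]
75 13.8417 64.70618917442326 [-0.11  0.47  0.02  1.94 -0.63  1.11  0.82] [ 0.5  1.1 -3.1]
90 14.25 64.54426172074002 [ 0.03  0.61 -0.02  1.87 -0.74  1.29  0.99] [ 0.7  0.3 -1.5]
100 14.575 64.6195455921278 [ 0.11  0.71 -0.05  1.82 -0.79  1.41  1.06] [ 0.5 -0.4 -2.5]
110 14.95 64.7362790927867 [ 0.17  0.82 -0.08  1.77 -0.82  1.54  1.1 ] [ 1.   0.2 -1.4]
122 15.3917 64.87308484461646 [ 0.23  0.93 -0.12  1.71 -0.86  1.69  1.13] [ 0.2  0.1 -1. ]
```

View pics/f_side.png

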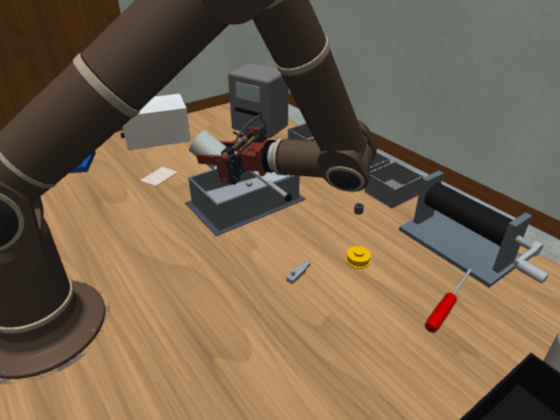

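View pics/f_top.png

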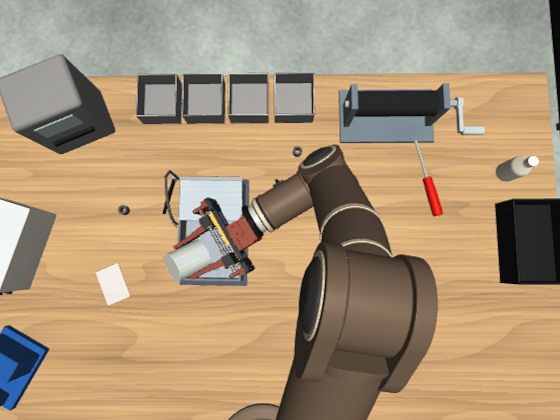

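```bash
cat > g5.py <<'E'
from bench import ctrl
from h import *
al,az=np.radians(50),np.radians(-60)
lip=lambda z:hop([-65,20,z])
ctrl.wait(0.7)
for th,z,v in((95,112,120),(65,136,120),(30,172,130),(0,190,130)):
    t,Rt,_=pour(az,al,1,az,np.radians(th),lip(float(z)))
    ctrl.servo_line(t,velocity=v,attitude=q(Rt))
s=ctrl.read_state();print(s['t'],s['finger_gap'],s['joint_positions'].round(2),s['wrist_force'].round(1))
for n in("side","top"):
  f=ctrl.grab_frame(n);cv2.imwrite(f"pics/g_{n}.png",f["color"][:,:,::-1]);np.savez(f"pics/g_{n}.npz",**f)
f=load("pics/g_top.npz")
cv2.imwrite("pics/g_crop.png",cv2.resize(f["color"][160:300,110:300,::-1],None,fx=4,fy=4,interpolation=cv2.INTER_CUBIC))
E
python3 g5.py
```

```text
19.15 64.14176594941662 [-1.11  0.41  0.25  2.08  0.65  1.04 -0.79] [-0.1 -0.3 -1. ]
```

View pics/g_crop.png

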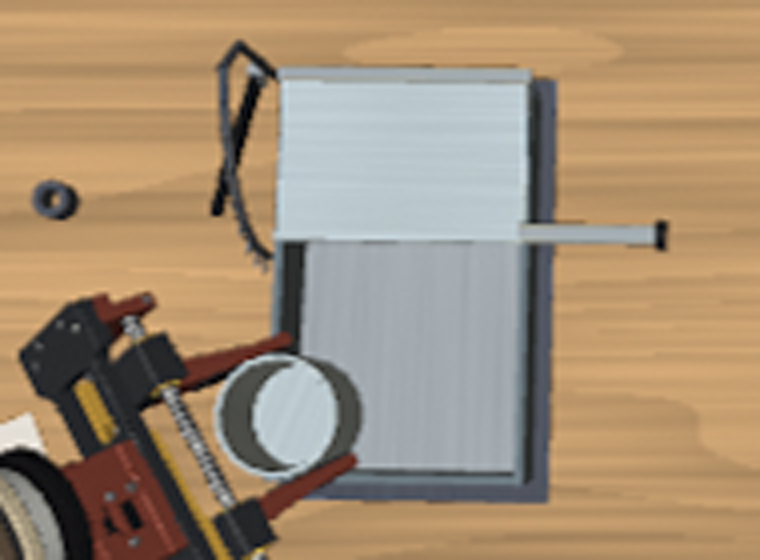

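View pics/g_side.png

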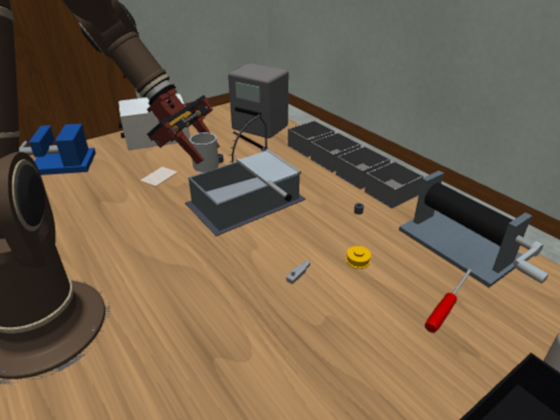

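The cup at (288,415 in the crop) is empty. The balls have rolled under the flap and none are on the bench. I'll return the cup to its original spot.

```bash
cat > g6.py <<'E'
from bench import ctrl
from h import *
al,az=np.radians(50),np.radians(-60)
R=toolR(az,al,1);g=cup2tcp(R,np.eye(3),CUP)
p=ctrl.read_state()['tool_pos'].copy();p[2]=g[2]+170
ctrl.servo_line(p,velocity=180)
ctrl.servo_line(g+[0,0,170],velocity=280)
ctrl.servo_line(g+[0,0,8],velocity=170)
r=ctrl.servo_line(g+[0,0,-4],velocity=15,max_force=5)
s=ctrl.read_state();print(r,s['t'],s['tool_pos']-g,s['wrist_force'].round(1))
f=ctrl.grab_frame("side");cv2.imwrite("pics/h_side.png",f["color"][:,:,::-1])
E
python3 g6.py
```

```text
True 24.35 [0.06155834 0.01122358 0.15811853] [-1.3  1.8  5.8]
```

```bash
python3 -c "
import cv2;i=cv2.imread('pics/h_side.png')[220:350,270:420];cv2.imwrite('pics/h_c.png',cv2.resize(i,None,fx=4,fy=4,interpolation=cv2.INTER_CUBIC))"
```

```text
(no output)
```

View pics/h_c.png

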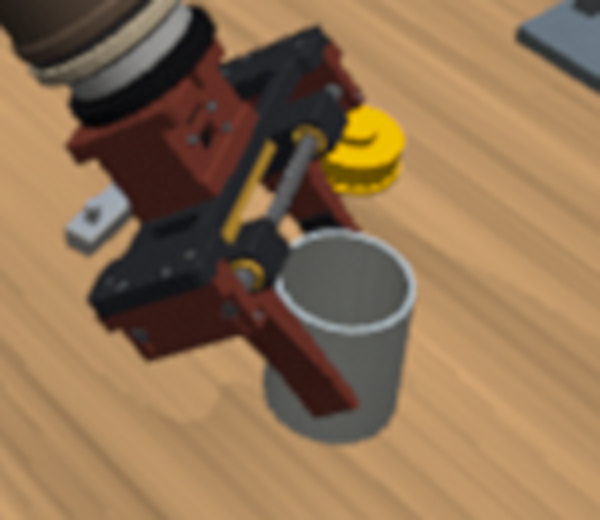

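```bash
cat > g7.py <<'E'
from bench import ctrl
from h import *
al,az=np.radians(50),np.radians(-60)
R=toolR(az,al,1);g=cup2tcp(R,np.eye(3),CUP)
ctrl.open()
p=ctrl.read_state()['tool_pos']
ctrl.servo_line(p-R[:,2]*120+[0,0,0],velocity=170)
print(ctrl.read_state()['t'])
for n in("side","top"):
  f=ctrl.grab_frame(n);cv2.imwrite(f"pics/i_{n}.png",f["color"][:,:,::-1]);np.savez(f"pics/i_{n}.npz",**f)
H=hop([26,-115,86.])
def fR(th,a,flip): # tool z tilted by a from -normal ; rotate with flap
    n=np.array([np.sin(th+a),0,np.cos(th+a)]);z=-RH@n
    y=RH@np.array([np.cos(th+a),0,-np.sin(th+a)])*flip
    return np.c_[np.cross(y,z),y,z]
for a in np.radians([-50,-35,-20,0]):
  for flip in(1,-1):
    o=[]
    for th in(0,.35,.7,1.0):
      Rt=fR(th,a,flip);gp=hop([120,0,83.])+RH@np.array([-94*np.cos(th)+3*np.sin(th),-115,94*np.sin(th)+3*np.cos(th)])
      j=ctrl.ik(gp+Rt[:,2]*PZ,q(Rt));o.append(j)
    print(np.degrees(a).round(),flip,[None if j is None else np.round(j,1).tolist() for j in o])
E
python3 g7.py
python3 - <<'E'
from h import *
for n in("pics/a_top.npz","pics/b_wrist.npz","pics/i_top.npz","pics/i_side.npz"):
    f=load(n);P=(cloud(f)-HC)@RH
    c=f["color"].max(-1)
    m=(P[...,1]>82)&(P[...,1]<96)&(P[...,2]>95)&(P[...,0]>-20)&(P[...,0]<130)&(c<45)
    A=P[m][:,[0,2]]
    if len(A)<10: print(n,len(A));continue
    l=cv2.fitLine(A.astype(np.float32),cv2.DIST_HUBER,0,.01,.01).ravel()
    th=np.arctan(-l[1]/l[0]); d=(120-l[2])*np.sin(th)*-1+(l[3]-83)*np.cos(th)
    # normal offset of the line from the hinge
    nrm=np.array([np.sin(th),np.cos(th)]);off=(np.array([l[2],l[3]])-[120,83])@nrm
    r=np.hypot(A[:,0]-120,A[:,1]-83)
    print(n,len(A),'angle',th,'off',off,'r',r.min(),r.max(),'chord',np.median(np.arctan2(A[:,1]-83,120-A[:,0])[r>70]))
E
```

```text
25.825
-50.0 1 [None, [0.0, 0.3, -0.2, 2.3, 1.3, 0.2, -1.4], [-0.3, 0.3, 0.2, 2.0, -0.1, 0.7, -0.0], [-0.3, 0.5, 0.3, 1.7, -0.1, 1.1, 0.0]]
-50.0 -1 [[0.8, 0.9, -1.2, 2.5, 2.4, 1.1, 1.0], [0.7, 0.5, -1.0, 2.3, 1.5, 0.5, 1.6], [-0.7, 0.4, 0.8, 2.0, -0.5, 0.7, -2.8], [0.4, 0.6, -0.7, 1.6, 0.4, 1.2, 2.7]]
-35.0 1 [[0.2, 0.4, -0.4, 2.4, 2.3, 0.3, -2.4], [-0.3, 0.3, 0.2, 2.1, -0.1, 0.5, -0.1], [-0.3, 0.5, 0.2, 1.8, -0.1, 1.0, 0.0], [-0.2, 0.7, 0.3, 1.4, -0.2, 1.4, 0.0]]
-35.0 -1 [[-0.2, 0.4, -0.0, 2.4, 2.7, 0.2, 0.3], [-0.6, 0.4, 0.6, 2.1, -0.4, 0.5, -2.9], [0.4, 0.6, -0.7, 1.7, 0.4, 1.1, 2.7], [0.3, 0.8, -0.7, 1.4, 0.3, 1.5, 2.8]]
-20.0 1 [[-0.2, 0.4, 0.1, 2.2, 0.0, 0.2, -0.2], [-0.3, 0.4, 0.2, 1.9, -0.1, 0.8, -0.0], [-0.2, 0.6, 0.3, 1.5, -0.2, 1.3, 0.0], [-0.2, 0.9, 0.3, 1.2, -0.2, 1.8, 0.1]]
-20.0 -1 [[-0.6, 0.4, 0.6, 2.2, -0.7, 0.3, -2.6], [0.6, 0.7, -1.1, 1.8, 0.7, 1.0, 2.4], [0.4, 0.7, -0.7, 1.5, 0.3, 1.4, 2.7], [0.3, 0.9, -0.7, 1.2, 0.3, 1.8, 2.7]]
0.0 1 [[-0.2, 0.5, 0.2, 1.9, -0.1, 0.7, -0.0], [-0.2, 0.6, 0.2, 1.6, -0.2, 1.3, 0.0], [-0.2, 0.9, 0.3, 1.3, -0.2, 1.7, 0.1], None]
0.0 -1 [[0.7, 0.7, -1.1, 1.9, 0.8, 1.0, 2.4], [0.4, 0.8, -0.8, 1.6, 0.4, 1.4, 2.7], [0.3, 1.0, -0.7, 1.2, 0.3, 1.8, 2.7], None]
pics/a_top.npz 70 angle 0.65551114 off 4.792543660265437 r 18.005270881719238 121.75942219176308 chord 0.6998882607605097
pics/b_wrist.npz 453 angle 1.478329 off -95.22050466083499 r 382.8183869810779 394.99361914832815 chord 1.2302736050060057
pics/i_top.npz 71 angle 0.65789944 off 4.621538333351509 r 16.702136910544993 121.4270046301986 chord 0.6997013700806519
pics/i_side.npz 4
```

View pics/i_side.png

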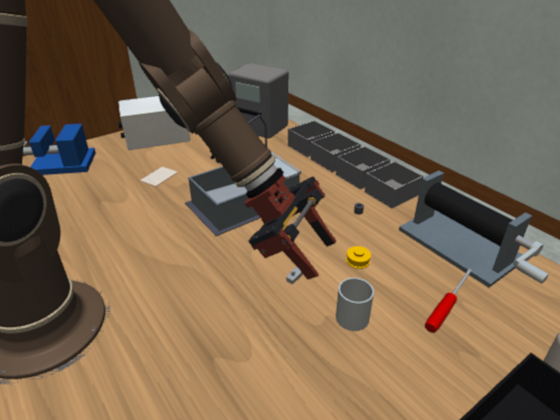

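```bash
cat >> h.py <<'E'
def fR(th,a,flip):
    n=np.array([np.sin(th+a),0,np.cos(th+a)]);z=-RH@n
    y=RH@np.array([np.cos(th+a),0,-np.sin(th+a)])*flip
    return np.c_[np.cross(y,z),y,z]
def grip(th): return hop([120,0,83.])+RH@np.array([-94*np.cos(th)+3*np.sin(th),-115,94*np.sin(th)+3*np.cos(th)])
A0=np.radians(-20)
def fpose(th):
    R=fR(th,A0,1);return grip(th)+R[:,2]*PZ,q(R)
E
cat > g8.py <<'E'
from bench import ctrl
from h import *
p=ctrl.read_state()['tool_pos'].copy();p[2]=330
ctrl.servo_line(p,velocity=280)
t,qq=fpose(0);R=fR(0,A0,1)
ctrl.movep(t-R[:,2]*130,qq)
s=ctrl.read_state();print(s['t'],s['joint_positions'].round(2))
f=ctrl.grab_frame("wrist");cv2.imwrite("pics/j_wrist.png",f["color"][:,:,::-1]);np.savez("pics/j_wrist.npz",**f)
P=(cloud(f)-HC)@RH
m=(P[...,1]<-85)&(P[...,1]>-140)&(P[...,2]>60)&(P[...,2]<110)&(abs(P[...,0]-26)<25)
if m.sum(): print(m.sum(),np.median(P[m],0),P[m].min(0),P[m].max(0))
r=ctrl.servo_line(t,velocity=130,max_force=10)
s=ctrl.read_state();print(r,s['t'],s['tool_pos']-t,s['wrist_force'].round(1))
for n in("side","top"):
  f=ctrl.grab_frame(n);cv2.imwrite(f"pics/j_{n}.png",f["color"][:,:,::-1])
E
python3 g8.py
```

```text
28.7333 [-0.74  0.06  0.63  2.22  0.02  0.53 -0.15]
1021 [  25.47154716 -111.92836256   90.69300779] [  21.3190226  -139.99464016   83.42056915] [ 32.50781719 -85.03804847  93.81519868]
False 29.9333 [ 0.17794308 -0.11581219  0.59645376] [-0.8  0.2 -0.5]
```

View pics/j_wrist.png

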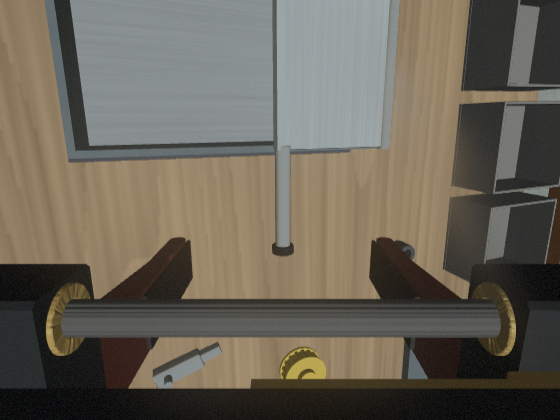

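View pics/j_side.png

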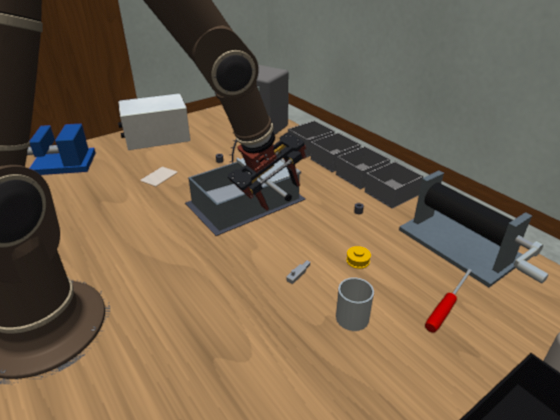

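```bash
cat > g9.py <<'E'
from bench import ctrl
from h import *
ctrl.gripper_close(squeeze=20)
s=ctrl.read_state();print(s['finger_gap'],s['wrist_force'].round(1),s['t'])
for th in(.1,.2,.3,.4,.5,.58):
    t,qq=fpose(th);ctrl.servo_line(t,velocity=45,attitude=qq)
    s=ctrl.read_state();print(th,s['t'],s['finger_gap'],s['wrist_force'].round(1),s['ft_torque'].round(2))
for n in("side","top"):
  f=ctrl.grab_frame(n);cv2.imwrite(f"pics/k_{n}.png",f["color"][:,:,::-1]);np.savez(f"pics/k_{n}.npz",**f)
E
python3 g9.py
cat > m.py <<'E'
from h import *
import sys
f=load(sys.argv[1]);P=(cloud(f)-HC)@RH
c=f["color"].max(-1)
def fit(A,lab):
    l=cv2.fitLine(A.astype(np.float32),cv2.DIST_HUBER,0,.01,.01).ravel()
    th=np.arctan(-l[1]/l[0]);off=(np.array([l[2],l[3]])-[120,83])@[np.sin(th),np.cos(th)]
    print(lab,len(A),'angle',round(th,4),'off',round(off,2))
m=(P[...,1]>82)&(P[...,1]<96)&(P[...,2]>95)&(P[...,0]>-20)&(P[...,0]<130)&(c<45)
fit(P[m][:,[0,2]],'pointer')
r=np.hypot(P[...,0]-120,P[...,2]-83)
m=(P[...,1]>-68)&(P[...,1]<65)&(P[...,2]>88)&(r>15)&(r<97)&(P[...,0]<118)&(c>90)&(P[...,2]<170)
# band around plausible flap
ang=np.arctan2(P[...,2]-83,120-P[...,0]);m&=abs(ang-float(sys.argv[2]))<.12
fit(P[m][:,[0,2]],'flap')
for y0 in(-60,-20,20): 
    mm=m&(P[...,1]>y0)&(P[...,1]<y0+40)
    if mm.sum()>20: fit(P[mm][:,[0,2]],y0)
E
python3 m.py pics/k_top.npz .6
```

```text
11.204844811976463 [ 4.8 -0.  -3.5] 31.1917
0.1 31.5417 11.227327950043321 [ 6.4 -0.1 -3.5] [-0.13 -0.98  0.  ]
0.2 31.8917 10.88402265410104 [ 8.6 -0.7 -3.7] [-0.13 -1.34  0.05]
0.3 32.2417 11.4355005917054 [ 7.2 -0.8 -4.7] [-0.14 -1.74  0.05]
0.4 32.5917 11.365228608697773 [ 7.9 -0.  -5. ] [-0.21 -1.9   0.02]
0.5 32.9417 11.358409303834012 [ 7.7 -0.2 -6.2] [-0.26 -1.93  0.06]
0.58 33.25 11.373306144907774 [ 7.2 -0.6 -6.5] [-0.19 -2.    0.04]
pointer 67 angle 0.6533 off 4.7
flap 86 angle 0.554 off 0.91
20 38 angle 0.52 off 1.85
```

View pics/k_top.png

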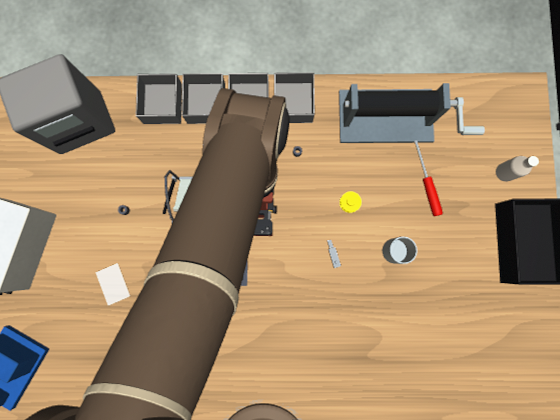

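View pics/k_side.png

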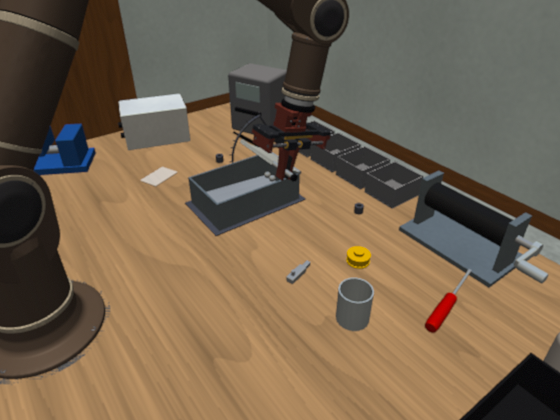

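```bash
python3 - <<'E'
from bench import ctrl
from h import *
f=ctrl.grab_frame("wrist");cv2.imwrite("pics/l_wrist.png",f["color"][:,:,::-1]);np.savez("pics/l_wrist.npz",**f)
i=cv2.imread("pics/k_side.png")[100:210,180:330];cv2.imwrite("pics/k_c.png",cv2.resize(i,None,fx=5,fy=5,interpolation=cv2.INTER_CUBIC))
E
python3 m.py pics/l_wrist.npz .6
```

```text
Traceback (most recent call last):
  File "m.py", line 10, in <module>
    fit(P[m][:,[0,2]],'pointer')
    ~~~^^^^^^^^^^^^^^^^^^^^^^^^^
  File "m.py", line 6, in fit
    l=cv2.fitLine(A.astype(np.float32),cv2.DIST_HUBER,0,.01,.01).ravel()
      ~~~~~~~~~~~^^^^^^^^^^^^^^^^^^^^^^^^^^^^^^^^^^^^^^^^^^^^^^^
cv2.error: OpenCV(4.12.0) /io/opencv/modules/imgproc/src/linefit.cpp:50: error: (-215:Assertion failed) count > 0 in function 'fitLine2D_wods'
```

View pics/l_wrist.png

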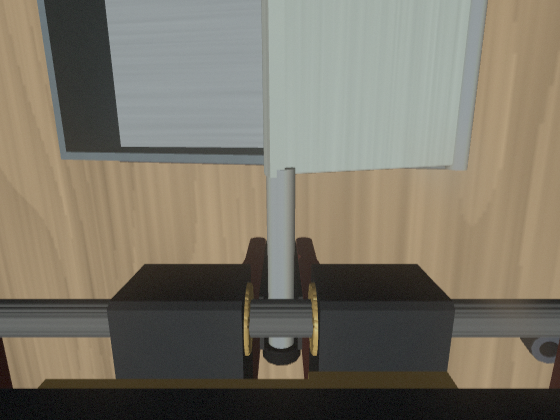

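View pics/k_c.png

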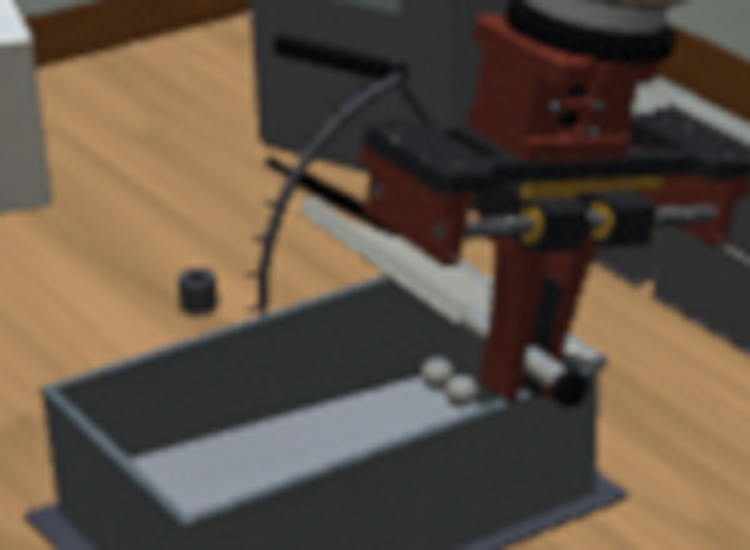

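```bash
cat > mw.py <<'E'
from h import *
import sys
def run(name,th0):
    f=load(name);P=(cloud(f)-HC)@RH;c=f["color"]
    def pl(A):
        for _ in range(4):
            m=A.mean(0);n=np.linalg.svd(A-m,full_matrices=False)[2][2];n*=np.sign(n[2]);d=(A-m)@n;A=A[abs(d)<2.5*d.std()+1e-6]
        return n,m,d.std(),len(A)
    B=P[(abs(P[...,2])<6)][::7];nb,mb,sb,k=pl(B);print('bench',nb.round(4),mb.round(1),sb.round(2),k)
    r=np.hypot(P[...,0]-120,P[...,2]-83);ang=np.arctan2(P[...,2]-83,120-P[...,0])
    m=(P[...,1]>-68)&(P[...,1]<66)&(r>20)&(r<92)&(abs(ang-th0)<.15)&(P[...,2]>88)
    n,mm,s,k=pl(P[m]);th=np.arctan2(n[0],n[2]);tb=np.arctan2(nb[0],nb[2])
    print('flap',n.round(4),s.round(2),k,'angle',th.round(4),'rel bench',(th-tb).round(4),'off from hinge',((mm-[120,0,83])@n).round(2))
run(sys.argv[1],float(sys.argv[2]))
E
python3 mw.py pics/l_wrist.npz .58
python3 - <<'E'
from h import *
# pointer via side camera: lower/upper edges of dark arm, ray onto plane hopper y=85 (near face)
f=load("pics/k_side.npz");g=f["color"].max(-1)
import numpy as np
o,d=ray(f,*np.meshgrid(np.arange(560.),np.arange(420.)))
oh=(o-HC)@RH;dh=d@RH;Q=oh+dh*((85-oh[1])/dh[...,1])[...,None]
m=(g<45);m[:,:230]=0;m[:,256:]=0;m[:128]=0;m[142:]=0
print(m.sum());ys,xs=np.where(m);print(list(zip(xs,ys))[:60])
A=Q[m][:,[0,2]];r=np.hypot(A[:,0]-120,A[:,1]-83);print(r.min(),r.max())
k=r>60;print('centre angle',np.arctan2(A[k][:,1]-83,120-A[k][:,0]).mean())
E
```

```text
bench [ 2.e-04 -9.e-04  1.e+00] [  -5.8 -124.8   -0.3] 0.63 12767
flap [0.5252 0.001  0.851 ] 0.54 23456 angle 0.553 rel bench 0.5527 off from hinge 2.55
40
[(np.int64(245), np.int64(128)), (np.int64(253), np.int64(128)), (np.int64(254), np.int64(128)), (np.int64(255), np.int64(128)), (np.int64(244), np.int64(129)), (np.int64(254), np.int64(129)), (np.int64(255), np.int64(129)), (np.int64(255), np.int64(130)), (np.int64(239), np.int64(135)), (np.int64(240), np.int64(135)), (np.int64(241), np.int64(135)), (np.int64(239), np.int64(136)), (np.int64(240), np.int64(136)), (np.int64(241), np.int64(136)), (np.int64(242), np.int64(136)), (np.int64(243), np.int64(136)), (np.int64(241), np.int64(137)), (np.int64(242), np.int64(137)), (np.int64(243), np.int64(137)), (np.int64(244), np.int64(137)), (np.int64(245), np.int64(137)), (np.int64(243), np.int64(138)), (np.int64(244), np.int64(138)), (np.int64(245), np.int64(138)), (np.int64(246), np.int64(138)), (np.int64(247), np.int64(138)), (np.int64(245), np.int64(139)), (np.int64(246), np.int64(139)), (np.int64(247), np.int64(139)), (np.int64(248), np.int64(139)), (np.int64(249), np.int64(139)), (np.int64(246), np.int64(140)), (np.int64(247), np.int64(140)), (np.int64(248), np.int64(140)), (np.int64(249), np.int64(140)), (np.int64(250), np.int64(140)), (np.int64(249), np.int64(141)), (np.int64(250), np.int64(141)), (np.int64(251), np.int64(141)), (np.int64(252), np.int64(141))]
54.8354648073251 102.87063640147554
centre angle 0.7836183132827839
```

Run:
```python
from h import *
f=load("pics/k_side.npz");g=f["color"].max(-1).astype(int)
for th in(.62,.655,.69):
  n=np.array([np.sin(th),np.cos(th)])
  for r in(118,80):
    for o in(5,-5):
      c=np.array([120-r*np.cos(th),83+r*np.sin(th)])+o*n
      print(th,r,o,proj(f,hop([c[0],85,c[1]])).round(1),end=' ')
  print()
print(g[132:146,234:262])
```

```text
0.62 118 5 [234.2 133.9] 0.62 118 -5 [232.5 137.4] 0.62 80 5 [244.8 138.6] 0.62 80 -5 [243.1 141.9] 
0.655 118 5 [235.  132.5] 0.655 118 -5 [233.2 135.9] 0.655 80 5 [245.3 137.7] 0.655 80 -5 [243.5 141. ] 
0.69 118 5 [235.8 131.2] 0.69 118 -5 [233.9 134.5] 0.69 80 5 [245.9 136.8] 0.69 80 -5 [244.  140.1] 
[[ 49  78 121 147 155 129  78  73 110 133 125 108  92  70  61  53  49  50
   56  61  62  62  58  49  37  26  23  23]
 [ 77  46  58  88 108  95  68 107 153 168 164 155 147 138 124 107  91  65
   57  56  59  62  62  59  54  43  30  25]
 [139 112  77  50  58  59  51  93 131 155 168 169 170 169 162 154 145 134
  121  90  60  61  63  64  63  58  48  36]
 [165 156 126  81  57  44  23  28  61 104 139 159 169 169 168 168 169 169
  162 126  72  59  61  62  63  62  60  54]
 [171 167 139  89  55  38  21   8  10  39  77 113 139 158 166 167 169 171
  169 135  70  52  60  62  62  62  63  63]
 [177 163 122  71  66  86  77  41  13   6  19  42  76 112 139 157 166 168
  163 124  64  50  58  62  62  62  63  63]
 [177 152  96  60 104 142 137 104  60  28  12   9  19  42  78 112 139 157
  154 114  68  60  57  61  62  62  63  62]
 [158 126  72  75 135 168 161 141 123 100  58  22   7   7  19  42  79 116
  130 102  70  65  61  62  63  61  62  63]
 [111  83  60 112 163 174 160 147 148 141 116  79  44  21   6   6  20  54
   78  76  65  63  62  62  62  62  62  61]
 [111  63  62 133 178 175 157 144 145 147 143 131 113  80  45  19   7  12
   41  59  60  61  62  63  62  62  62  63]
 [124  65  88 149 177 167 151 144 144 145 146 148 147 136 115  82  44  22
   30  51  57  60  62  61  62  63  62  62]
 [ 94  62 121 168 178 169 161 153 148 149 144 145 148 153 152 140 116  82
   46  36  43  54  61  62  62  63  63  62]
 [ 73  64 133 174 177 176 176 168 155 145 141 144 145 148 152 158 156 141
  117  82  46  39  52  60  62  62  62  63]
 [ 64  84 143 171 174 176 177 176 167 159 148 140 145 146 146 151 157 163
  159 141 107  63  45  50  56  60  62  62]]
```

Run:
```python
from h import *
for n in("a_side","k_side"):
    f=load(f"pics/{n}.npz");P=(cloud(f)-HC)@RH;g=f["color"].max(-1)
    # bench & rim check
    print(n,'bench z',np.median(P[330:370,120:200,2]) if n=="k_side" else np.median(P[300:340,150:250,2]))
    m=(g<40)&(P[...,1]>76)&(P[...,1]<100)&(P[...,2]>90)&(P[...,0]<122)&(P[...,0]>0)
    ys,xs=np.where(m);print(m.sum(),xs.min(),xs.max(),ys.min(),ys.max(),np.median(P[m][:,1]))
    A=P[m];ang=np.arctan2(A[:,2]-83,120-A[:,0]);r=np.hypot(A[:,2]-83,120-A[:,0])
    k=(ang>.5)&(ang<.85);A=A[k];print(k.sum(),r[k].min(),r[k].max())
    l=cv2.fitLine(A[:,[0,2]].astype(np.float32),cv2.DIST_HUBER,0,.01,.01).ravel();th=np.arctan(-l[1]/l[0]);print('depth fit',th,(np.array([l[2],l[3]])-[120,83])@[np.sin(th),np.cos(th)],'chord',np.median(ang[k]))
    # hopper rim corner check: project known corners
    print(proj(f,hop([-120,-75,80])).round(1),proj(f,hop([-120,75,80])).round(1),proj(f,hop([120,-75,80])).round(1))
i=cv2.imread("pics/a_side.png")[140:220,180:310];cv2.imwrite("pics/a_sc.png",cv2.resize(i,None,fx=6,fy=6,interpolation=cv2.INTER_CUBIC))
```

```text
a_side bench z 1.23719068423793
89 239 266 113 148 84.1667846736787
50 12.661841910856706 107.13994349044775
depth fit 0.67630184 1.6307119021166727 chord 0.7068000562303709
[215.9 205. ] [187.5 177.5] [299.4 174.2]
k_side bench z 1.1523094603836055
41 240 265 113 144 85.61081443517928
27 38.144374163417716 104.57094408036252
depth fit 0.71260536 -1.0743111680203583 chord 0.69794085822469
[215.9 205. ] [187.5 177.5] [299.4 174.2]
```

View pics/a_sc.png

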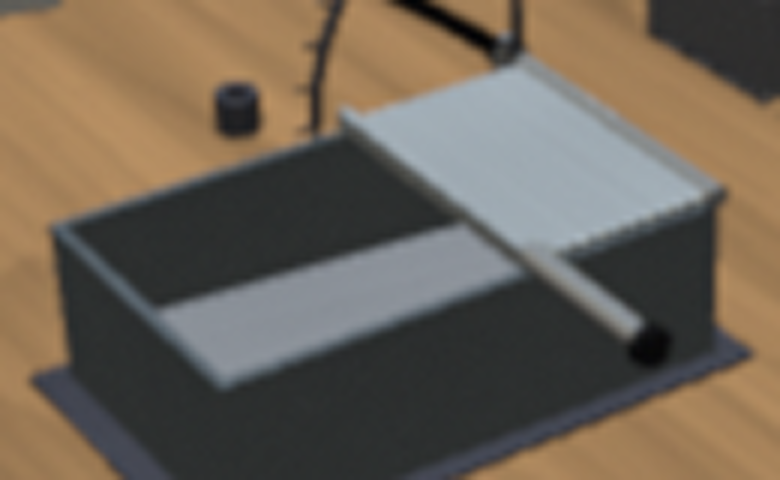

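```bash
python3 - <<'E'
from h import *
f=load("pics/b_wrist.npz");P=(cloud(f)-HC)@RH;g=f["color"].max(-1)
print('bench',np.median(P[60:150,0:100,2]),'rim/flap z',np.median(P[200:240,240:320,2]))
m=np.zeros(g.shape,bool);m[185:262,335:362]=1
vis=[(u,v,g[v,u],P[v,u].round(0).tolist()) for v,u in((190,349),(210,349),(230,351),(250,354))];print(vis)
m&=(P[...,2]>90)&(P[...,2]<190)&(P[...,1]>83)&(g<60)
A=P[m];print(m.sum(),A.min(0),A.max(0))
l=cv2.fitLine(A[:,[0,2]].astype(np.float32),cv2.DIST_HUBER,0,.01,.01).ravel();th=np.arctan(-l[1]/l[0]);print(th,(np.array([l[2],l[3]])-[120,83])@[np.sin(th),np.cos(th)])
E
python3 -c "
import cv2;i=cv2.imread('pics/b_wrist.png')[150:280,300:400];cv2.imwrite('pics/b_c.png',cv2.resize(i,None,fx=4,fy=4))"
```

```text
bench -0.4516588643406862 rim/flap z 84.80540786078929
[(349, 190, np.uint8(57), [29.0, 89.0, 160.0]), (349, 210, np.uint8(51), [55.0, 88.0, 143.0]), (351, 230, np.uint8(75), [63.0, 80.0, 186.0]), (354, 250, np.uint8(72), [84.0, 79.0, 189.0])]
200 [27.00430933 86.08520102 93.34838222] [114.31028345  91.97984125 160.54576669]
0.64001036 8.093315905496638
```

View pics/b_c.png

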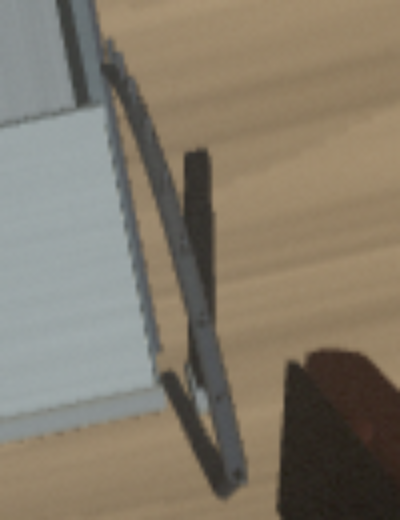

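Run:
```python
from h import *
def fit(A,l=''):
    v=cv2.fitLine(A[:,[0,2]].astype(np.float32),cv2.DIST_HUBER,0,.01,.001).ravel();th=np.arctan(-v[1]/v[0])
    print(l,len(A),round(float(th),4),round(float((np.array([v[2],v[3]])-[120,83])@[np.sin(th),np.cos(th)]),2),'tip',A[np.argmax(A[:,2])].round(1))
f=load("pics/b_wrist.npz");P=(cloud(f)-HC)@RH;g=f["color"].max(-1)
for v1 in(215,235,255):
    m=np.zeros(g.shape,bool);m[185:v1,344:362]=1
    m&=(P[...,2]>90)&(P[...,2]<164)&(P[...,1]>86)&(P[...,1]<91)&(g<75);fit(P[m],f'wrist{v1}')
# flap plane (shut) slope in same frame & in top
F=P[200:245,235:325].reshape(-1,3);F=F[abs(F[:,2]-85)<4];n=np.linalg.svd(F-F.mean(0),full_matrices=False)[2][2];n*=np.sign(n[2]);print('shut flap tilt',np.arctan2(n[0],n[2]),F[:,2].mean(),F[:,0].min(),F[:,0].max())
for nm in("a_top","g_top","i_top","k_top"):
    f=load(f"pics/{nm}.npz");P=(cloud(f)-HC)@RH;g=f["color"].max(-1)
    m=(P[...,1]>84)&(P[...,1]<95)&(P[...,2]>92)&(P[...,2]<170)&(P[...,0]>0)&(P[...,0]<116)&(g<40);fit(P[m],nm)
```

```text
wrist215 140 0.5723 15.02 tip [ 27.7  89.2 160.5]
wrist235 160 0.6032 11.75 tip [ 27.7  89.2 160.5]
wrist255 182 0.6581 6.03 tip [ 27.7  89.2 160.5]
shut flap tilt 0.00045445495453969514 84.78550483346244 28.83408725737952 109.94788827999353
a_top 71 0.659 4.47 tip [ 27.3  88.4 161.7]
g_top 69 0.6605 4.23 tip [ 27.2  90.5 162.1]
i_top 69 0.6566 4.67 tip [ 27.3  90.7 161.2]
k_top 67 0.6594 4.22 tip [ 27.2  88.1 162.8]
```

```bash
cat > g10.py <<'E'
from bench import ctrl
from h import *
import sys
for th in map(float,sys.argv[2:]):
    t,qq=fpose(th);ctrl.servo_line(t,velocity=30,attitude=qq)
ctrl.wait(0.3)
s=ctrl.read_state();print(s['t'],s['finger_gap'],s['wrist_force'].round(1))
for n in("side","top","wrist"):
  f=ctrl.grab_frame(n);cv2.imwrite(f"pics/{sys.argv[1]}_{n}.png",f["color"][:,:,::-1]);np.savez(f"pics/{sys.argv[1]}_{n}.npz",**f)
E
python3 g10.py n .63 .685; python3 mw.py pics/n_wrist.npz .65; python3 m.py pics/n_top.npz .65
```

```text
34.3167 11.160465460284502 [ 5.4 -0.8 -8. ]
bench [ 3.0e-04 -1.1e-03  1.0e+00] [ -44.5 -123.8   -0.2] 0.61 13522
flap [0.613  0.002  0.7901] 0.54 23059 angle 0.6599 rel bench 0.6596 off from hinge 2.6
pointer 69 angle 0.6513 off 4.88Traceback (most recent call last):
  File "m.py", line 15, in <module>
    fit(P[m][:,[0,2]],'flap')
    ~~~^^^^^^^^^^^^^^^^^^^^^^
  File "m.py", line 6, in fit
    l=cv2.fitLine(A.astype(np.float32),cv2.DIST_HUBER,0,.01,.01).ravel()
      ~~~~~~~~~~~^^^^^^^^^^^^^^^^^^^^^^^^^^^^^^^^^^^^^^^^^^^^^^^
cv2.error: OpenCV(4.12.0) /io/opencv/modules/imgproc/src/linefit.cpp:50: error: (-215:Assertion failed) count > 0 in function 'fitLine2D_wods'
```

```bash
python3 - <<'E'
from h import *
i=cv2.imread("pics/n_side.png")[100:210,180:330];cv2.imwrite("pics/n_c.png",cv2.resize(i,None,fx=5,fy=5,interpolation=cv2.INTER_CUBIC))
E
python3 - <<'E'
from bench import ctrl
s=ctrl.read_state();print(s['t'],abs(s['dq']).max(),s['wrist_force'])
E
```

```text
34.4667 0.00226869166633825 [ 6.36769437  0.0146327  -8.22778117]
```

View pics/n_c.png

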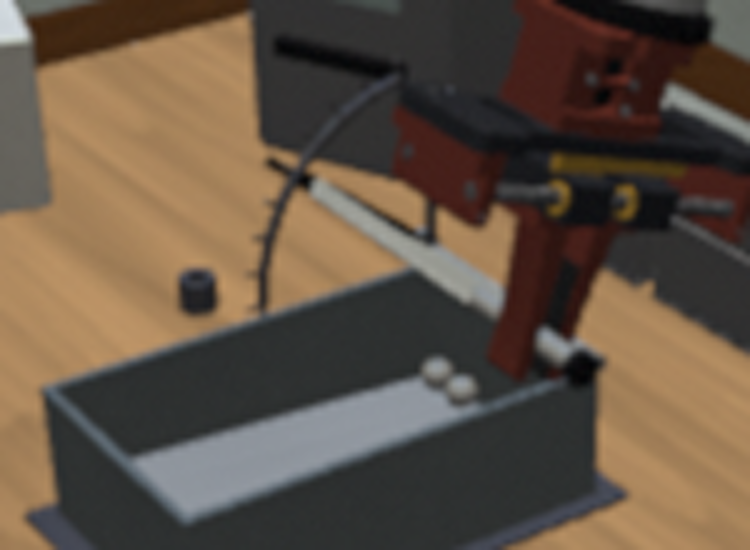

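View pics/n_top.png

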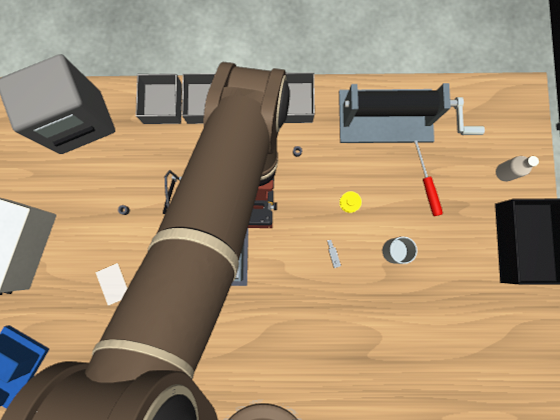

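The flap edge lies along the pointer, two balls show inside the hopper at about (437,372) and (460,390) in the crop, and the cup stands empty at (400,250) in the top view. Nothing else has moved. I'm handing in.

Run:
```python
from bench import ctrl
ctrl.job_done()
```

```text
the job is handed in; nothing more can be done
```

I poured the balls into the hopper intake, stood the empty cup back upright at its original spot, and swung the flap up by its handle to the pointer. I handed in at about 34.5 s of the 72 s, with the arm still holding the flap and not moving.

- **Flap alignment:** the flap measured 0.660 rad in the wrist camera depth. The pointer measured 0.651–0.661 rad across the top views, about 0.657 overall, and had not moved.
- **Pointer readings that disagreed:** side-view estimates of the pointer came out higher, at about 0.68–0.71 rad. I put that down to the side camera's calibration, because known hopper corners were 2–3 pixels off there. Two short wrist-camera fits read low (0.57–0.60), which I put down to the arm's end face. I used the top-view value.
- **Balls:** the cup is empty and no balls are on the bench or flap. Only two of the six are visible in the hopper in the last side view. The rest should be at the low end behind the wall, but I could not count them there.
- **Cup and other items:** the cup is upright, and everything else looks undisturbed in the last pictures.

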